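Load the sprung bowl dispenser and hold it down

ROBOT

A 6-joint arm with a two-finger parallel gripper is mounted at the origin on the work surface. World frame = base frame: x ahead of the robot, y to its left, z up, the work surface at z = 0. Lengths are in m, angles in rad, forces in N, time in s.
With the tool pointing down it reaches from about 0.4 to 0.925 m from the base axis. Payload 3.4 kg.
Tool frame: the origin (TCP) lies midway between the tips of the shut fingers; the grasp point (between the pads) lies 19 mm behind it; z points along the fingers, y is the direction in which the jaws open and shut (so a half turn about z gives the same grasp; the last joint's range is limited). The gripper opens to 85 mm and grips with 20 to 120 N. Pads are 22 mm wide; open, the fingers measure 114 mm over their backs; the gripper's body (76 mm by 85 mm) begins 54 mm behind the grasp point. The pads swing forward as they close: fully open they stand 13 mm farther back than shut.
Start: joints at [-1.266, 0.307, 1.506, -0, 1.328, -0.073], TCP at [0.213, -0.534, 0.231] pointing down, gripper open.
Joint ranges: [-3.12, 3.12], [-1.05, 2.28], [0.14, 2.33], [-1.42, 4.57], [0.1, 2.73], [-2.68, 2.68]. Speed limits (rad/s): [2.57, 2.57, 3.14, 3.14, 3.14, 3.14].

INTERFACE

Orientations are given as a unit quaternion [w, x, y, z].
In Python, from plant import state, read_camera, camera_info, robot gives the robot as it stands. The module is installed in compiled form; this text tells all that it offers.
- The arm moves only by the shell command python3 -m inch 'ROWS' [OPENING] [FORCE]. ROWS is JSON, a list of rows, each a list of 6 numbers: the shift along the tool's x, y, z in m, then the turn, a rotation vector about the tool's x, y, z in rad. A call has 1 to 10 rows; each row is the pose to reach, as a shift and turn from the pose commanded when the call began, along the tool's axes at that moment; what a row does not reach only later rows make up. A row lasts 1/8 s, in which the tool goes at most 62.5 mm and 10.7 degrees, less where a joint would pass 70% of its speed; a pose out of reach is approached as far as the arm can. A call with a gripper value outside its range is refused whole. OPENING is the closure in counts, from 0 (fully open) to 255 (shut), set as the call begins (- or left out, the last holds). The fingers move at their own pace and stop on an object; FORCE is the grip in N (left out, the last holds). Time passes only in rows, so rows that repeat a pose let the fingers close. It gives the time, the measured TCP pose, the force and the opening at its end, in the units of the state.
- state(): the state, without advancing time (a new reading comes with each control period).
- read_camera(name): name is "side" or "top"; returns the picture (480x640x3 uint8, red, green, blue); there is no depth.
- camera_info(name): a dict with "vertical_fov" (degrees; the focal length in pixels is half the picture's height over the tangent of half this angle, whatever the lens; pixels are square), "cx", "cy" (the principal point, pixels), "k1" (the pictures are not rectified: a ray, as slopes to the right and down, at radius r is drawn at 1 + k1 r^2 times it, then the intrinsics apply), "R" (3x3) and "t" (3): a world point X has camera coordinates R X + t. Camera axes: x right, y down, z forward; pixel columns grow to the right and rows downward; lengths in m; the calibration is good to about 2 mm. A picture is of the moment at which its call begins. camera_info takes no time and is no camera call.
- robot.hand_in(): hands the job in, once; it reports no verdict.
The state is a dict: "time_s": time; "qpos": joint angles; "dq": joint speeds; "joint_efforts": joint torques, N m; "ee_pos": TCP position; "orientation": TCP orientation; "ft_force": force on the tool from outside, world axes, zero at the start; "moment": the same for the moment, N m; "finger_gap": finger opening in m.
Only numpy, scipy, OpenCV 4.12 (cv2) and the standard library are available. Lean on these libraries where they do the work, as an engineer would, in place of code of your own. Each camera call takes 0.05 s, during which the arm holds its last target. There are 200 camera calls.

TASK

Nest the display bowls in the steel bowl dispenser, where the large green bowl already sits: first set the medium pink bowl down flat in the large one and let go of it, then the small yellow bowl flat in the medium one, without dropping them. Then push down with closed fingers inside the smallest bowl, touching no other bowl, until the large bowl's rim is level with the top of the steel collar (30 mm down, not all the way to the bottom), and finish while still holding it there so that the cover can be fitted. Leave everything else on the counter where it is.

Things in the scene. Friction and masses are not known exactly. Their poses are not given: they have to be found in the camera images.
- dispenser: fixed steel bowl dispenser: upright round collar (tube), outer diameter 190, inner diameter 166, 85 tall, open at the top, standing on the counter. Origin: centre of its underside, on the counter; z up
- collar_top (a point): centre of the collar's mouth, level with its top edge, 85 above the counter; fixed
- carrier (a joint): travel in m of the black sprung platform (diameter 160) inside the collar: 0 fully up, grows as it is pushed down, stop at 0.044. The spring is preloaded so that the bowls alone do not sink it; stiffness 300 N/m; with all bowls on, about 4 N starts it and 13 N holds 30 mm; it springs back when let go
- carrier_top (a point): centre of the platform's upper face, 60 above the counter when fully up; moves down with the platform; the large bowl's underside rests on it, so that bowl's rim then stands 30 above the collar
- bowl_large: pistachio green large straight-sided bowl, no handle: outer diameter 152, inner 136, vertical wall 8 thick, 55 tall, inner floor 12 above the underside, foot edge bevelled 8. Pinch the wall at the rim from above, one finger inside. Origin: centre of underside, z up. Starts loose on the dispenser's platform, inside the collar with 7 to spare all round. Mass about 0.32 kg
- bowl_medium: pink medium straight-sided bowl, no handle: outer diameter 118, inner 102, vertical wall 8 thick, 55 tall, inner floor 12 above the underside, foot edge bevelled 8. Pinch the wall at the rim from above, one finger inside. Origin: centre of underside, z up. Starts left or right. Fits in the large bowl, 9 to spare all round; nested, its underside is 12 above that one's. Mass about 0.2 kg
- bowl_small: yellow small straight-sided bowl, no handle: outer diameter 84, inner 68, vertical wall 8 thick, 55 tall, inner floor 12 above the underside, foot edge bevelled 8. Pinch the wall at the rim from above, one finger inside. Origin: centre of underside, z up. Starts on the other side. Fits in the medium bowl, 9 to spare all round; nested, its underside is 12 above that one's. Mass about 0.12 kg
- jar: bystander, to be left alone: amber glass jar with brass cap, 70 diameter, 110 tall. Origin: centre of its underside
- spatula: bystander, to be left alone: spatula lying flat, pointing roughly across the table in front of the robot, about 280 long. Origin: centre of its underside
- mug: bystander, to be left alone: whitish ceramic cup without handle, 76 diameter, 75 tall. Origin: centre of its underside
- card: bystander, to be left alone: white price card 80 wide upright in a black foot, 82 tall. Origin: centre of its underside
- macaron: bystander, to be left alone: pink macaron, 48 diameter, 27 tall. Origin: centre of its underside
- tamper: bystander, to be left alone: copper-coloured hand tamper with a knob, standing, 50 diameter, 62 tall. Origin: centre of its underside
There are look-alikes about, which are no part of the job. What is shaped like the bowl_small but purple is not meant.

How it is judged:
By the outcome, as a careful person would: the job done as asked, in the order asked, and still so for the second after the job is handed in, while the arm keeps its last pose, push and grip.
It also fails if it takes over 61 s, if anything falls off the work surface, if the arm or the gripper's body presses on something with over 40 N, if the wrist force passes 120 N, or if a joint passes its speed limit or range.

## Working session

There is one attempt and no reset: what is moved stays moved. The work goes in short steps, Python scripts to look and compute and a shell command to move; the robot and the scene stay as the last step left them, time stands still between calls to the robot, and variables do not carry over. Pictures are saved under pics/ and viewed, about 8 in all and at most 12, crops included, and the job is handed in when it is done.

```bash
mkdir -p pics && cat > h.py <<'E'
import numpy as np,cv2
from plant import state,read_camera,camera_info,robot
from scipy.spatial.transform import Rotation as Ro
def ray(cam,u,v):
    c=camera_info(cam);f=240/np.tan(np.radians(c["vertical_fov"])/2)
    d=np.array([(u-c["cx"])/f,(v-c["cy"])/f]);s=d.copy()
    for _ in range(30): s=d/(1+c["k1"]*(s@s))
    R=np.array(c["R"]);return -R.T@np.array(c["t"]),R.T@np.array([s[0],s[1],1])
def at(cam,u,v,z):
    o,d=ray(cam,u,v);return o+d*(z-o[2])/d[2]
def proj(cam,X):
    c=camera_info(cam);f=240/np.tan(np.radians(c["vertical_fov"])/2)
    p=np.array(c["R"])@np.array(X)+np.array(c["t"]);s=p[:2]/p[2];s=s*(1+c["k1"]*(s@s))
    return s*f+[c["cx"],c["cy"]]
def shot(cam,name,crop=None,k=1):
    im=cv2.cvtColor(read_camera(cam),cv2.COLOR_RGB2BGR);cv2.imwrite(f"raw_{cam}.png",im)
    if crop: x,y,w,h=crop;im=im[y:y+h,x:x+w]
    cv2.imwrite("pics/"+name,cv2.resize(im,None,fx=k,fy=k,interpolation=cv2.INTER_CUBIC))
def pose():
    s=state();q=s["orientation"];print(s["time_s"],np.round(s["ee_pos"],4),np.round(s["ft_force"],1),"gap",s["finger_gap"]);R=Ro.from_quat([q[1],q[2],q[3],q[0]]);print(np.round(R.as_matrix(),3).tolist(),np.round(s["qpos"],3));return np.array(s["ee_pos"]),R
E
python3 -c "
from h import *
shot('top','t1.png');shot('side','s1.png');pose()
for c in('top','side'):
  i=camera_info(c);print(i,-np.array(i['R']).T@np.array(i['t']))"
```

```text
0.1 [ 0.2124 -0.5337  0.2305] [-0.2  1.5  0.2] gap 0.08555093458690861
[[0.929, 0.37, -0.001], [0.37, -0.929, 0.002], [0.0, -0.002, -1.0]] [-1.265  0.307  1.507 -0.     1.328 -0.073]
{'vertical_fov': 55.418975860185014, 'cx': 323.42255959886563, 'cy': 239.0372667058721, 'k1': -0.02933551861659842, 'R': array([[ 0.01200672, -0.99960777, -0.02530092],
       [-0.99116125, -0.00855445, -0.13238652],
       [ 0.13211816,  0.02666682, -0.99087521]]), 't': array([0.06581952, 0.57165502, 1.02520293])} [0.43036411 0.04334499 1.09319287]
{'vertical_fov': 49.14977619712642, 'cx': 315.04048465899314, 'cy': 244.75053367846462, 'k1': -0.04365871841185559, 'R': array([[-0.93773966, -0.34724221,  0.00819628],
       [-0.20345708,  0.53001167, -0.82322102],
       [ 0.28151296, -0.77363459, -0.56766185]]), 't': array([0.51626433, 0.15830364, 1.04891162])} [0.22104732 0.90684031 0.72151455]
```

View pics/t1.png

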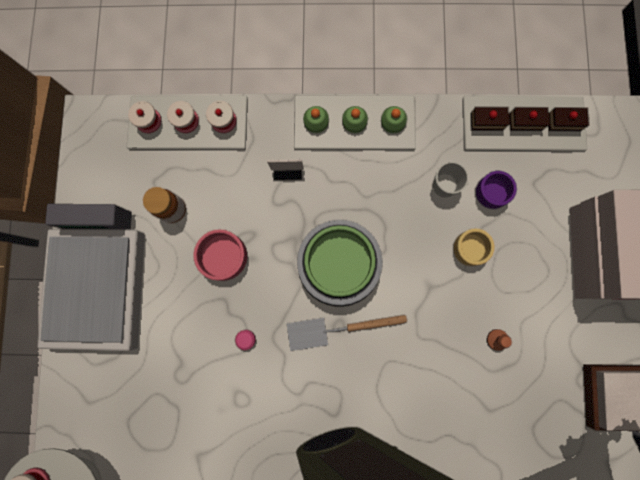

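View pics/s1.png

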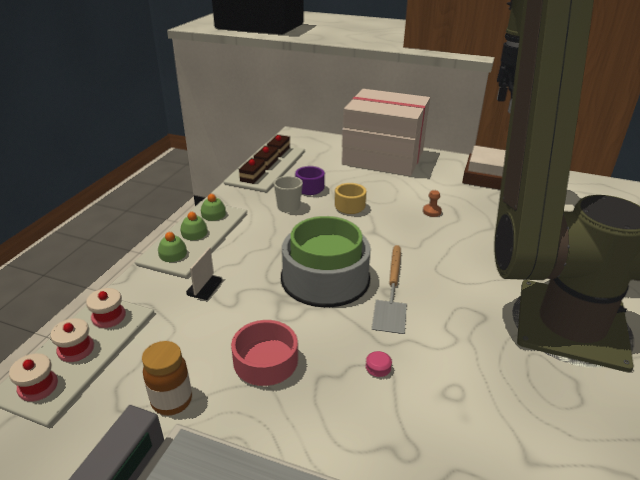

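The top view shows the large green bowl in the collar at (340,261) and the pink medium bowl at (220,256). There are two small bowls: yellow at (475,247), which is the one meant, and purple at (496,189), the look-alike. Next I'll fit the bowl positions by silhouette and confirm them in one crop.

```bash
cat > fit.py <<'E'
from h import *
from scipy.optimize import minimize
HS={'pink':((165,100,60),(180,255,255)),'yellow':((15,110,70),(28,255,255)),'green':((33,60,30),(60,255,255))}
G={'pink':.118,'yellow':.084,'green':.152}
def mask(cam,col,c0,rad):
    im=cv2.imread(f"raw_{cam}.png");h=cv2.cvtColor(im,cv2.COLOR_BGR2HSV);m=cv2.inRange(h,*HS[col])
    if col=='pink': m|=cv2.inRange(h,(0,100,60),(4,255,255))
    k=np.zeros_like(m);cv2.circle(k,tuple(int(a) for a in c0),rad,255,-1);m&=k
    n,l,s,_=cv2.connectedComponentsWithStats(m);m=(l==1+np.argmax(s[1:,4])).astype(np.uint8)
    c,_=cv2.findContours(m,0,1);return cv2.convexHull(max(c,key=cv2.contourArea))[:,0].astype(float)
def hull(cam,x,y,z0,D,rimonly):
    a=np.linspace(0,2*np.pi,60);P=[]
    for r,z in([(D/2,.055)] if rimonly else [(D/2,.055),(D/2,.008),(D/2-.008,0)]):
        P+=[proj(cam,(x+r*np.cos(t),y+r*np.sin(t),z0+z)) for t in a]
    return cv2.convexHull(np.array(P,np.float32))
def fit(col,cams,z0,xy,rimonly=False,rad=60):
    D=G[col];out={}
    for cs in [(c,) for c in cams]+([cams] if len(cams)>1 else []):
        M={c:mask(c,col,proj(c,(*xy,z0+.03)),rad) for c in cs}
        def cost(p): return sum(min(abs(cv2.pointPolygonTest(h,tuple(q),True)),6)**2 for c in cs for h in [hull(c,*p,z0,D,rimonly)] for q in M[c])/sum(map(len,M.values()))
        r=minimize(cost,xy,method='Nelder-Mead',options=dict(initial_simplex=np.array(xy)+[[0,0],[.008,0],[0,.008]],xatol=1e-4));out[cs]=(np.round(r.x,4),round(r.fun**.5,2))
        print(col,cs,*out[cs])
    return r.x
E
python3 - <<'E'
from fit import *
for col,uv in(('pink',(220,256)),('yellow',(475,247))):
    fit(col,('top','side'),0,at('top',*uv,.04)[:2])
g=at('top',340,261,.1)[:2]
fit('green',('top','side'),.06,g,True)
print('collar',[at('top',*p,.085).round(4)[:2].tolist() for p in((298,262),(382,262),(340,221),(340,307))])
im=cv2.imread('raw_top.png');cv2.imwrite('pics/c1.png',cv2.resize(im[150:320,180:530],None,fx=2.25,fy=2.25,interpolation=cv2.INTER_CUBIC))
E
```

```text
Traceback (most recent call last):
  File "fit.py", line 21, in fit
    r=minimize(cost,xy,method='Nelder-Mead',options=dict(initial_simplex=np.array(xy)+[[0,0],[.008,0],[0,.008]],xatol=1e-4));out[cs]=(np.round(r.x,4),round(r.fun**.5,2))
  File "fit.py", line 20, in cost
    def cost(p): return sum(min(abs(cv2.pointPolygonTest(h,tuple(q),True)),6)**2 for c in cs for h in [hull(c,*p,z0,D,rimonly)] for q in M[c])/sum(map(len,M.values()))
                        ~~~^^^^^^^^^^^^^^^^^^^^^^^^^^^^^^^^^^^^^^^^^^^^^^^^^^^^^^^^^^^^^^^^^^^^^^^^^^^^^^^^^^^^^^^^^^^^^^^^^^^^^^^^^^^^^^^^^^^
  File "fit.py", line 20, in <genexpr>
    def cost(p): return sum(min(abs(cv2.pointPolygonTest(h,tuple(q),True)),6)**2 for c in cs for h in [hull(c,*p,z0,D,rimonly)] for q in M[c])/sum(map(len,M.values()))
                                                                                                       ~~~~^^^^^^^^^^^^^^^^^^^
  File "fit.py", line 14, in hull
    P+=[proj(cam,(x+r*np.cos(t),y+r*np.sin(t),z0+z)) for t in a]
        ~~~~^^^^^^^^^^^^^^^^^^^^^^^^^^^^^^^^^^^^^^^^
  File "h.py", line 12, in proj
    c=camera_info(cam);f=240/np.tan(np.radians(c["vertical_fov"])/2)
ValueError: time passes only in moves, steps and waits
```

```bash
python3 - <<'E'
import json
from plant import camera_info
json.dump({n:{k:(v.tolist() if hasattr(v,'tolist') else v) for k,v in camera_info(n).items()} for n in('top','side')},open('cam.json','w'))
s=open('h.py').read().replace('read_camera,camera_info,robot','read_camera,robot\nimport json\nCI=json.load(open("cam.json"))\ncamera_info=lambda n:CI[n]')
open('h.py','w').write(s)
E
python3 - <<'E'
from fit import *
for col,uv in(('pink',(220,256)),('yellow',(475,247))):
    fit(col,('top','side'),0,at('top',*uv,.04)[:2])
g=at('top',340,261,.1)[:2]
fit('green',('top','side'),.06,g,True)
print('collar',[at('top',*p,.085).round(4)[:2].tolist() for p in((298,262),(382,262),(340,221),(340,307))])
im=cv2.imread('raw_top.png');cv2.imwrite('pics/c1.png',cv2.resize(im[150:320,180:530],None,fx=2.25,fy=2.25,interpolation=cv2.INTER_CUBIC))
E
```

```text
pink ('top',) [0.5317 0.3135] 0.95
pink ('side',) [0.5309 0.3132] 0.76
pink ('top', 'side') [0.5311 0.3132] 0.85
yellow ('top',) [ 0.5553 -0.2755] 1.1
yellow ('side',) [ 0.5537 -0.276 ] 0.67
yellow ('top', 'side') [ 0.5548 -0.2756] 0.95
green ('top',) [0.5147 0.035 ] 0.47
green ('side',) [0.5137 0.0368] 4.11
green ('top', 'side') [0.5146 0.0351] 2.83
collar [[0.513, 0.1262], [0.5148, -0.0594], [0.6058, 0.0339], [0.4154, 0.0325]]
```

View pics/c1.png

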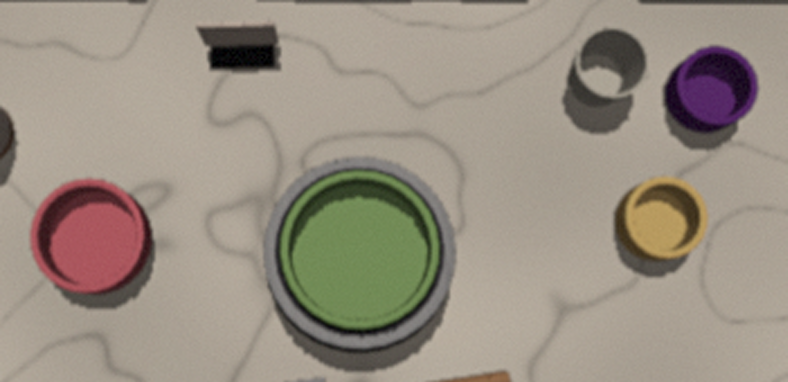

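The crop confirms it: yellow at crop pixel (661,218) is the small bowl to use, and the purple one at (712,88) is not. First I'll square the tool with the world axes (tool x = +x, tool y = −y) and move out to a safe radius.

```bash
R='[0.354,-0.111,0,0,0,0.379]'; python3 -m inch '[[0.05,-0.015,0,0,0,0.1],[0.1,-0.03,0,0,0,0.2],[0.15,-0.045,0,0,0,0.3],[0.2,-0.06,0,0,0,0.379],[0.25,-0.08,0,0,0,0.379],[0.3,-0.095,0,0,0,0.379],[0.354,-0.111,0,0,0,0.379],[0.354,-0.111,0,0,0,0.379]]' 0 80; python3 -c "
from h import *
pose()"
```

```text
time_s: 1.1
ee_pos: [0.5031, -0.2973, 0.2307]
orientation: [-0.001, 1.0, 0.003, 0.0]
ft_force: [-0.5, -0.2, -0.2]
finger_gap: 0.0856
1.1 [ 0.5031 -0.2973  0.2307] [-0.5 -0.2 -0.2] gap 0.08562190841308286
[[1.0, 0.005, 0.0], [0.005, -1.0, 0.001], [0.0, -0.001, -1.0]] [-6.070e-01  3.200e-01  1.487e+00  1.000e-03  1.334e+00  9.590e-01]
```

```bash
python3 -m inch '[[0.003,-0.06,0,0,0,0],[0.006,-0.12,0,0,0,0],[0.01,-0.18,0,0,0,0],[0.013,-0.24,0,0,0,0],[0.016,-0.3,0,0,0,0],[0.019,-0.36,0,0,0,0],[0.022,-0.42,0,0,0,0],[0.025,-0.48,0,0,0,0],[0.028,-0.54,0,0,0,0],[0.028,-0.555,0,0,0,0]]'; python3 -m inch '[[0,0,0.06,0,0,0],[0,0,0.12,0,0,0],[0,0,0.125,0,0,0],[0,0,0.125,0,0,0]]'; python3 -c "
from h import *
pose();shot('side','s2.png',(160,220,240,180),3)"
```

```text
time_s: 2.35
ee_pos: [0.5284, 0.2571, 0.2308]
orientation: [-0.0, 1.0, 0.001, -0.0]
ft_force: [-0.4, 0.6, 0.3]
finger_gap: 0.0856
time_s: 2.85
ee_pos: [0.5294, 0.2539, 0.1072]
orientation: [0.0, 1.0, -0.001, 0.0]
ft_force: [0.4, 0.2, 0.0]
finger_gap: 0.0856
2.85 [0.5294 0.2539 0.1072] [0.4 0.2 0. ] gap 0.08556603370285829
[[1.0, -0.001, 0.0], [-0.001, -1.0, -0.0], [0.0, 0.0, -1.0]] [ 0.375  0.44   1.641 -0.     1.06   1.948]
```

View pics/s2.png

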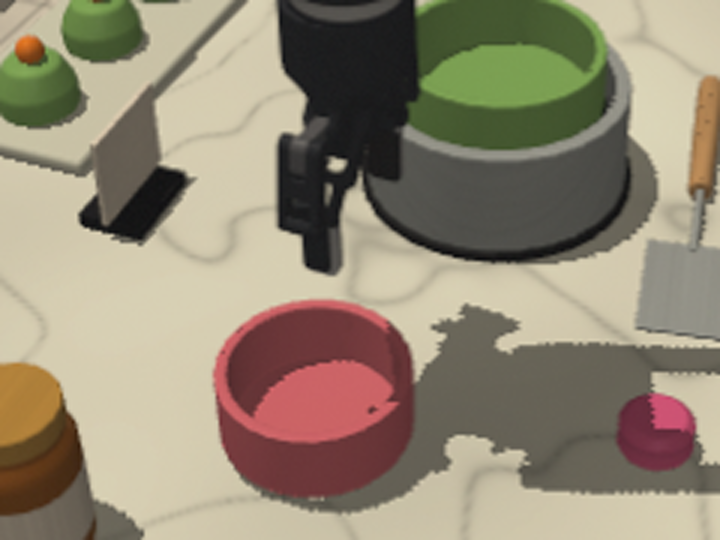

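The picture shows the gripper above the near (−y) wall of the pink bowl, clear of the jar and collar. I'll lower it so the tips sit about 9 mm below the rim, then grip.

```bash
python3 -m inch '[[0.001,-0.004,0.03,0,0,0],[0.001,-0.004,0.062,0,0,0],[0.001,-0.004,0.062,0,0,0],[0.001,-0.004,0.062,0,0,0]]'; python3 -m inch '[[0,0,0,0,0,0],[0,0,0,0,0,0],[0,0,0,0,0,0],[0,0,0,0,0,0],[0,0,0,0,0,0],[0,0,0,0,0,0],[0,0,0,0,0,0],[0,0,0,0,0,0]]' 255 80
```

```text
time_s: 3.4
ee_pos: [0.5315, 0.2593, 0.0467]
orientation: [-0.001, 1.0, -0.0, 0.002]
ft_force: [0.1, 0.0, 0.1]
finger_gap: 0.0852
time_s: 4.4
ee_pos: [0.5297, 0.259, 0.0447]
orientation: [-0.0, 1.0, -0.0, 0.0]
ft_force: [-0.9, 0.8, 5.0]
finger_gap: 0.0055
```

```bash
python3 -m inch '[[0,0,-0.01,0,0,0],[0,0,-0.02,0,0,0],[0,0,-0.02,0,0,0],[0,0,-0.02,0,0,0]]'; python3 -c "
from h import *
shot('side','s3.png',(190,260,180,130),4)"
```

```text
time_s: 4.9
ee_pos: [0.5295, 0.2587, 0.0643]
orientation: [0.0, 1.0, -0.0, -0.0]
ft_force: [0.3, 1.0, -2.0]
finger_gap: 0.0052
```

View pics/s3.png

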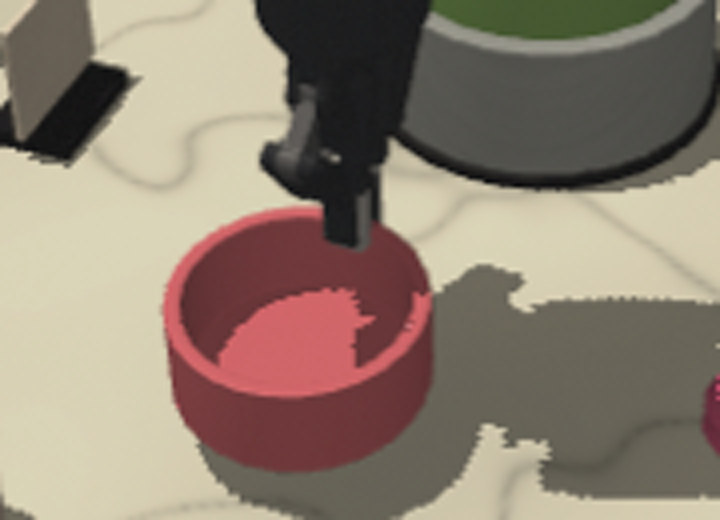

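The bowl is off the counter: the force reads −2 N, which is its weight, and the gap is 5 mm. I'll check how far it tilts by fitting the side silhouette.

```bash
cat > tilt.py <<'E'
from fit import *
def tilt(col,tcp,side,zrim_below=.009,cams=('side',),rad=75):
    D=G[col];a=np.linspace(0,2*np.pi,60)
    C=np.concatenate([np.c_[r*np.cos(a),r*np.sin(a),0*a+z] for r,z in((D/2,.055),(D/2,.008),(D/2-.008,0))])
    base=np.array([tcp[0],tcp[1]-side*(D/2-.004),tcp[2]+zrim_below-.055])
    M={c:mask(c,col,proj(c,base+[0,0,.03]),rad) for c in cams}
    def cost(p):
        X=Ro.from_rotvec([p[3],p[4],0]).apply(C)+base+p[:3];s=n=0
        for c in cams:
            h=cv2.convexHull(np.array([proj(c,x) for x in X],np.float32))
            s+=sum(min(abs(cv2.pointPolygonTest(h,tuple(q),True)),6)**2 for q in M[c]);n+=len(M[c])
        return s/n+ (p[3]**2+p[4]**2)*.5
    r=minimize(cost,np.zeros(5),method='Nelder-Mead',options=dict(initial_simplex=np.vstack([np.zeros(5),np.diag([.005,.005,.005,.1,.1])]),maxiter=500))
    print('offset mm',(r.x[:3]*1e3).round(1),'centre',(base+r.x[:3]).round(4),'tilt deg x,y',np.degrees(r.x[3:]).round(1),'rms',round(r.fun**.5,2))
    return base
E
python3 - <<'E'
from tilt import *
e,_=pose();tilt('pink',e,-1)
E
```

```text
4.95 [0.5293 0.2586 0.0641] [ 0.5 -0.3 -2.4] gap 0.005173155869542799
[[1.0, -0.0, -0.0], [-0.0, -1.0, -0.0], [-0.0, 0.0, -1.0]] [ 0.383  0.494  1.68  -0.     0.969  1.954]
offset mm [ 10.6 -18.2 -18.2] centre [ 5.400e-01  2.954e-01 -2.000e-04] tilt deg x,y [-0.8 -0.5] rms 0.15
```

```bash
sed -i 's/return s\/n+ .*/return s\/n+ (p[3]**2+p[4]**2)*.5+(p[:2]@p[:2])*reg/; s/rad=75):/rad=75,reg=1e5):/' tilt.py && python3 - <<'E'
from tilt import *
e=state()['ee_pos']
for g in(3e4,1e6): tilt('pink',e,-1,reg=g)
shot('top','t2.png',(150,180,180,135),4)
E
```

```text
offset mm [ 0.6 -0.5 -0.2] centre [0.5299 0.3131 0.0178] tilt deg x,y [3.  2.8] rms 0.69
offset mm [ 0.  -0.   0.4] centre [0.5294 0.3136 0.0185] tilt deg x,y [3.  3.3] rms 0.71
```

View pics/t2.png

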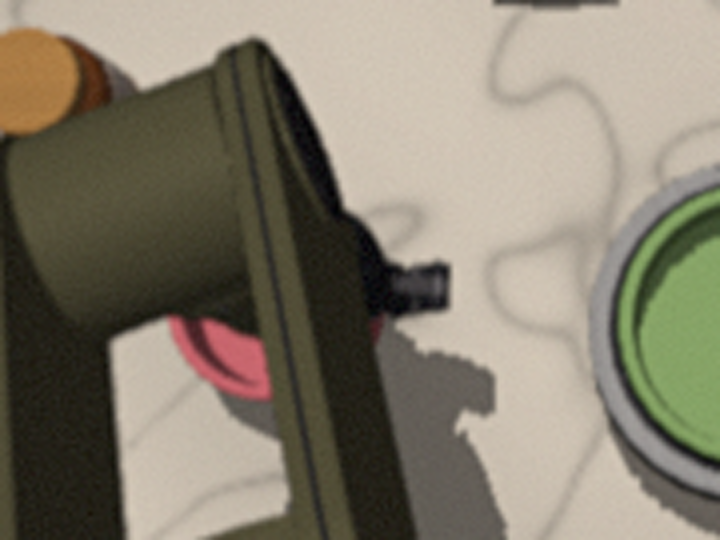

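The fit gives about 3° of tilt, with the rim roughly 9 mm above the tips as planned, so the grip is good. The top view is mostly hidden by the arm. Next I'll lift and carry the bowl over the dispenser.

```bash
python3 -m inch '[[0,0,-0.03,0,0,0],[0,0,-0.07,0,0,0],[0,0,-0.11,0,0,0],[0,0.01,-0.13,0,0,0],[-0.002,0.05,-0.13,0,0,0],[-0.005,0.09,-0.13,0,0,0],[-0.007,0.13,-0.13,0,0,0],[-0.01,0.17,-0.13,0,0,0],[-0.012,0.21,-0.13,0,0,0],[-0.014,0.24,-0.13,0,0,0]]'; python3 -m inch '[[-0.001,0.02,0,0,0,0],[-0.001,0.033,0,0,0,0],[-0.001,0.038,0,0,0,0],[-0.001,0.038,0,0,0,0],[-0.001,0.038,0,0,0,0]]'; python3 - <<'E'
from tilt import *
shot('side','s4.png',(230,130,200,150),4)
e,_=pose()
for g in(3e4,1e6): tilt('pink',e,-1,reg=g)
E
```

```text
time_s: 6.25
ee_pos: [0.515, 0.0172, 0.194]
orientation: [0.0, 1.0, -0.0, -0.0]
ft_force: [0.3, 0.8, -2.2]
finger_gap: 0.0056
time_s: 6.88
ee_pos: [0.5146, -0.0185, 0.1943]
orientation: [-0.0, 1.0, 0.0, -0.0]
ft_force: [-0.3, 0.6, -2.6]
finger_gap: 0.0055
6.925 [ 0.5146 -0.0185  0.1943] [-0.5  0.1 -2.7] gap 0.005370737726603786
[[1.0, 0.001, -0.0], [0.001, -1.0, 0.0], [-0.0, -0.0, -1.0]] [-0.118  0.256  1.683  0.     1.202  1.452]
offset mm [ 0.8 -0.   1.3] centre [0.5154 0.0365 0.1496] tilt deg x,y [2.3 0.5] rms 0.57
offset mm [0.  0.  1.5] centre [0.5146 0.0365 0.1498] tilt deg x,y [2.  1.2] rms 0.6
```

View pics/s4.png

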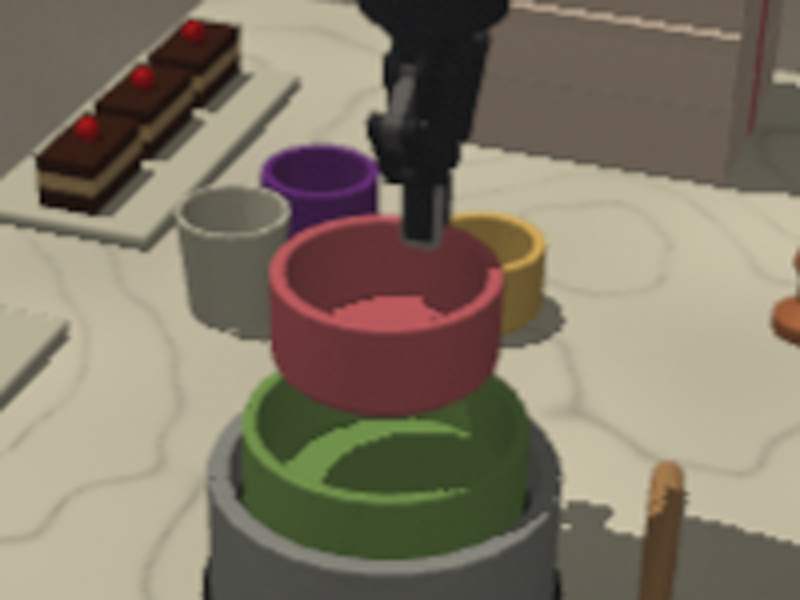

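The pink bowl hangs centred over the green one (crop about (385,330) over (385,470)) and nearly level. I'll lower it 70 mm, then creep.

```bash
python3 -m inch '[[0,0.001,0.02,0,0,0],[0,0.001,0.04,0,0,0],[0,0.001,0.06,0,0,0],[0,0.001,0.068,0,0,0],[0,0.001,0.07,0,0,0],[0,0.001,0.07,0,0,0],[0,0.001,0.07,0,0,0]]'; python3 -m inch '[[0,0,0.001,0,0,0],[0,0,0.002,0,0,0],[0,0,0.003,0,0,0],[0,0,0.003,0,0,0]]';
```

```text
time_s: 7.8
ee_pos: [0.5151, -0.0202, 0.125]
orientation: [0.0, 1.0, -0.0, 0.001]
ft_force: [0.0, -0.4, -2.7]
finger_gap: 0.0053
time_s: 8.3
ee_pos: [0.5144, -0.0203, 0.1212]
orientation: [-0.0, 1.0, -0.0, -0.0]
ft_force: [0.1, 0.1, -3.2]
finger_gap: 0.0056
```

```bash
python3 -m inch '[[0,0,0.001,0,0,0],[0,0,0.002,0,0,0],[0,0,0.002,0,0,0],[0,0,0.002,0,0,0]]'; python3 -m inch '[[0,0,0.001,0,0,0],[0,0,0.001,0,0,0],[0,0,0.001,0,0,0]]'
```

```text
time_s: 8.8
ee_pos: [0.5145, -0.0202, 0.1193]
orientation: [-0.0, 1.0, -0.0, 0.0]
ft_force: [-0.2, -0.4, -1.3]
finger_gap: 0.0053
time_s: 9.18
ee_pos: [0.5145, -0.0202, 0.1183]
orientation: [-0.0, 1.0, -0.0, -0.0]
ft_force: [-0.3, 0.4, -2.1]
finger_gap: 0.005
```

```bash
python3 -m inch '[[0,0,0.001,0,0,0],[0,0,0.001,0,0,0],[0,0,0.001,0,0,0]]'; python3 -m inch '[[0,0,0.001,0,0,0],[0,0,0.001,0,0,0],[0,0,0.001,0,0,0]]'; python3 - <<'E'
from tilt import *
shot('side','x.png')
e,_=pose()
for g in(3e4,1e6): tilt('pink',e,-1,reg=g)
E
```

```text
time_s: 9.55
ee_pos: [0.5146, -0.0202, 0.1173]
orientation: [0.0, 1.0, -0.0, 0.0]
ft_force: [0.0, 0.2, -2.0]
finger_gap: 0.0056
time_s: 9.93
ee_pos: [0.5147, -0.0203, 0.1167]
orientation: [0.0, 1.0, -0.0, 0.0]
ft_force: [-1.0, -0.8, 2.8]
finger_gap: 0.0052
9.975 [ 0.5147 -0.0203  0.1167] [-0.9 -1.   3.4] gap 0.00544088572687786
[[1.0, -0.0, 0.001], [-0.0, -1.0, -0.0], [0.001, 0.0, -1.0]] [-0.121  0.343  1.785 -0.     1.013  1.45 ]
offset mm [ 0.8  0.  -1.2] centre [0.5155 0.0347 0.0695] tilt deg x,y [-2.4 -0.5] rms 3.06
offset mm [ 0.  0. -1.] centre [0.5147 0.0347 0.0696] tilt deg x,y [-3.2  0.6] rms 3.07
```

The bowl is down at the predicted height, with the force now pushing up. I'll release with a small opening.

```bash
python3 -m inch '[[0,0,0,0,0,0],[0,0,0,0,0,0],[0,0,0,0,0,0],[0,0,0,0,0,0]]' 195; python3 -m inch '[[0,0,-0.01,0,0,0],[0,0,-0.03,0,0,0],[0,0,-0.06,0,0,0],[0,0,-0.1,0,0,0],[0,0,-0.1,0,0,0]]'; python3 -m inch '[[0,0.06,0,0,0,0],[0.01,0.12,0,0,0,0],[0.025,0.18,0,0,0,0],[0.04,0.218,0,0,0,0],[0.04,0.218,0,0,0,0],[0.04,0.218,0,0,0,0]]' 0; python3 - <<'E'
from tilt import *
shot('side','x.png');shot('top','t3.png',(270,190,150,120),4)
e,_=pose()
fit('pink',('side',),.072,(.515,.035),True);fit('yellow',('top',),0,(.555,-.2756))
E
```

```text
time_s: 10.48
ee_pos: [0.5145, -0.0202, 0.1162]
orientation: [-0.0, 1.0, -0.0, -0.0]
ft_force: [0.8, 0.0, -0.1]
finger_gap: 0.0199
time_s: 11.1
ee_pos: [0.5173, -0.0205, 0.2204]
orientation: [0.001, 1.0, -0.0, 0.004]
ft_force: [1.1, -0.0, -1.2]
finger_gap: 0.0201
time_s: 11.85
ee_pos: [0.5535, -0.2375, 0.2154]
orientation: [-0.001, 1.0, -0.0, -0.001]
ft_force: [-0.4, -0.0, -0.5]
finger_gap: 0.0853
11.95 [ 0.5537 -0.2368  0.2159] [ 0.3 -0.2  0.4] gap 0.08521548261351276
[[1.0, 0.001, -0.001], [0.001, -1.0, 0.001], [-0.001, -0.001, -1.0]] [-0.474  0.357  1.469  0.     1.317  1.095]
pink ('side',) [0.5108 0.0495] 2.69
yellow ('top',) [ 0.5578 -0.2762] 2.24
```

View pics/t3.png

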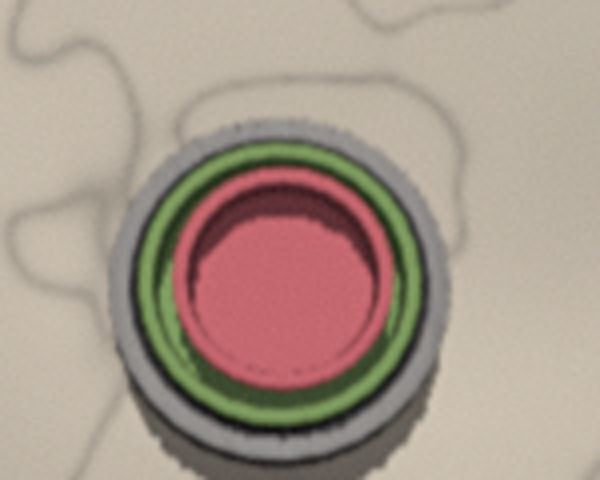

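The medium bowl sits flat inside the large one (concentric rings, pink centre at crop (284,279)). Next I'll pick the yellow bowl by its +y wall and refit the nest centre from this image.

```bash
python3 - <<'E'
from fit import *
fit('pink',('top',),.072,(.515,.035),True,50);fit('green',('top',),.06,(.515,.035),True,60);print(at('top',341,259.75,.127))
E
python3 -m inch '[[0.001,0,0.05,0,0,0],[0.001,0,0.1,0,0,0],[0.001,0.001,0.15,0,0,0],[0.001,0.001,0.171,0,0,0],[0.001,0.001,0.171,0,0,0],[0.001,0.001,0.171,0,0,0]]'; python3 -m inch '[[0,0,0,0,0,0],[0,0,0,0,0,0],[0,0,0,0,0,0],[0,0,0,0,0,0],[0,0,0,0,0,0],[0,0,0,0,0,0],[0,0,0,0,0,0],[0,0,0,0,0,0]]' 255 80;python3 -m inch '[[0,0,-0.02,0,0,0],[0,0,-0.04,0,0,0],[0,0,-0.08,0,0,0],[0,0,-0.12,0,0,0],[0,0,-0.15,0,0,0],[0,0,-0.164,0,0,0],[0,0,-0.164,0,0,0]]'; python3 - <<'E'
from tilt import *
shot('side','x.png')
e,_=pose()
for g in(3e4,1e6): tilt('yellow',e,1,reg=g,rad=50)
E
```

```text
pink ('top',) [0.5171 0.0331] 0.29
green ('top',) [0.5147 0.0349] 0.48
[0.51523116 0.03155445 0.127     ]
time_s: 12.7
ee_pos: [0.5563, -0.2388, 0.0465]
orientation: [0.0, 1.0, 0.0, 0.001]
ft_force: [-0.3, 0.1, 1.0]
finger_gap: 0.0854
time_s: 13.7
ee_pos: [0.5557, -0.2391, 0.0457]
orientation: [-0.0, 1.0, -0.0, 0.0]
ft_force: [-0.6, 1.4, 5.3]
finger_gap: 0.0056
time_s: 14.58
ee_pos: [0.5557, -0.2394, 0.2095]
orientation: [0.0, 1.0, -0.0, 0.0]
ft_force: [-0.1, -0.6, -0.6]
finger_gap: 0.0054
14.625 [ 0.555  -0.239   0.2083] [-0.2  0.8 -1.2] gap 0.005436279207716003
[[1.0, -0.0, -0.001], [-0.0, -1.0, 0.001], [-0.001, -0.001, -1.0]] [-0.477  0.365  1.476 -0.     1.302  1.095]
offset mm [-0.3 -0.2  2.3] centre [ 0.5547 -0.2772  0.1646] tilt deg x,y [ 3.7 -0.2] rms 0.45
offset mm [-0.  -0.   2.4] centre [ 0.555  -0.277   0.1647] tilt deg x,y [ 3.8 -0.6] rms 0.45
```

```bash
python3 -m inch '[[-0.003,-0.03,0,0,0,0],[-0.008,-0.07,0,0,0,0],[-0.013,-0.11,0,0,0,0],[-0.018,-0.15,0,0,0,0],[-0.023,-0.19,0,0,0,0],[-0.028,-0.23,0,0,0,0],[-0.033,-0.27,0,0,0,0],[-0.0385,-0.3,0,0,0,0],[-0.0385,-0.31,0,0,0,0],[-0.0385,-0.31,0,0,0,0]]'; python3 -m inch '[[0,0,0,0,0,0],[0,0,0,0,0,0]]'; python3 - <<'E'
from tilt import *
shot('side','s5.png',(230,130,200,150),4)
e,_=pose()
for g in(3e4,1e6): tilt('yellow',e,1,reg=g,rad=50)
E
```

```text
time_s: 15.88
ee_pos: [0.5166, 0.0709, 0.2082]
orientation: [0.0, 1.0, 0.001, -0.001]
ft_force: [0.3, -1.3, -1.2]
finger_gap: 0.0052
time_s: 16.12
ee_pos: [0.5172, 0.0698, 0.2091]
orientation: [0.0, 1.0, -0.001, -0.0]
ft_force: [-0.0, -0.2, -1.2]
finger_gap: 0.0054
16.175 [0.5172 0.0698 0.2092] [ 0.4  1.  -1.6] gap 0.005720639515371496
[[1.0, -0.002, -0.0], [-0.002, -1.0, -0.0], [-0.0, 0.0, -1.0]] [ 0.053  0.252  1.647 -0.     1.242  1.626]
offset mm [ 0.3 -0.1 -0.8] centre [0.5176 0.0317 0.1625] tilt deg x,y [ 4.7 -0.2] rms 0.45
offset mm [ 0.  -0.  -0.7] centre [0.5172 0.0318 0.1625] tilt deg x,y [4.7 0.2] rms 0.45
```

View pics/s5.png

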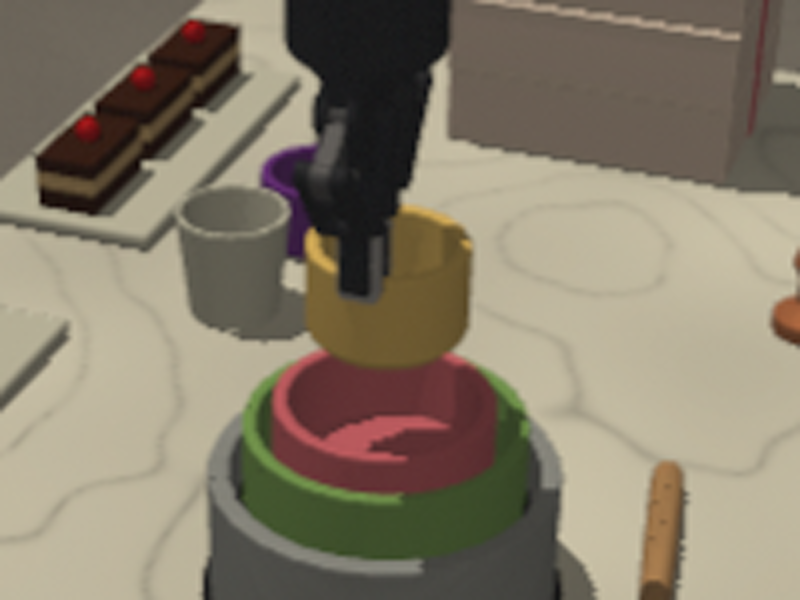

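The yellow bowl hangs centred over the pink one with a slight sag on the far side. I'll lower it.

```bash
python3 -m inch '[[0,-0.001,0.02,0,0,0],[0,-0.001,0.04,0,0,0],[0,-0.001,0.06,0,0,0],[0,-0.001,0.07,0,0,0],[0,-0.001,0.074,0,0,0],[0,-0.001,0.074,0,0,0],[0,-0.001,0.074,0,0,0]]'; for i in 1 2; do python3 -m inch '[[0,0,0.001,0,0,0],[0,0,0.002,0,0,0],[0,0,0.002,0,0,0],[0,0,0.002,0,0,0]]';done;python3 -m inch '[[0,0,0.001,0,0,0],[0,0,0.0015,0,0,0],[0,0,0.0015,0,0,0],[0,0,0.0015,0,0,0]]'
```

```text
time_s: 17.05
ee_pos: [0.5177, 0.0718, 0.136]
orientation: [-0.0, 1.0, -0.0, 0.001]
ft_force: [0.2, -0.7, -0.8]
finger_gap: 0.0057
time_s: 17.55
ee_pos: [0.517, 0.0718, 0.1333]
orientation: [-0.0, 1.0, -0.0, -0.0]
ft_force: [0.5, -0.1, -0.8]
finger_gap: 0.0053
time_s: 18.05
ee_pos: [0.517, 0.0718, 0.1313]
orientation: [-0.0, 1.0, -0.0, -0.0]
ft_force: [0.7, 0.4, -2.0]
finger_gap: 0.0054
time_s: 18.55
ee_pos: [0.517, 0.0718, 0.1298]
orientation: [-0.0, 1.0, -0.0, -0.0]
ft_force: [0.1, -0.4, -2.3]
finger_gap: 0.0056
```

```bash
for i in 1 2; do python3 -m inch '[[0,0,0.001,0,0,0],[0,0,0.001,0,0,0],[0,0,0.001,0,0,0]]'; done
```

```text
time_s: 18.92
ee_pos: [0.5171, 0.0719, 0.1291]
orientation: [-0.0, 1.0, -0.0, 0.0]
ft_force: [0.2, 0.9, 3.9]
finger_gap: 0.0052
time_s: 19.3
ee_pos: [0.5171, 0.0718, 0.1278]
orientation: [-0.0, 1.0, -0.0, 0.0]
ft_force: [-0.1, 0.5, 3.7]
finger_gap: 0.0055
```

```bash
python3 -m inch '[[0,0,0,0,0,0],[0,0,0,0,0,0],[0,0,0,0,0,0],[0,0,0,0,0,0]]' 195; python3 -m inch '[[0,0,-0.01,0,0,0],[0,0,-0.03,0,0,0],[0,0,-0.06,0,0,0],[0,0,-0.1,0,0,0],[0,0,-0.1,0,0,0]]'; python3 -m inch '[[0,0.06,0,0,0,0],[0.0,0.12,0,0,0,0],[0,0.18,0,0,0,0],[0,0.2,0,0,0,0],[0,0.2,0,0,0,0]]' 255; python3 - <<'E'
from fit import *
shot('side','x.png');shot('top','t4.png',(270,190,150,120),4)
pose()
fit('yellow',('top',),.084,(.517,.033),True,40);fit('pink',('top',),.072,(.517,.033),True,50);fit('green',('top',),.06,(.515,.035),True,60)
fit('green',('side',),.06,(.515,.035),True,70)
E
```

```text
time_s: 19.8
ee_pos: [0.517, 0.0717, 0.1276]
orientation: [0.0, 1.0, -0.0, -0.0]
ft_force: [0.4, 0.2, -0.2]
finger_gap: 0.0203
time_s: 20.42
ee_pos: [0.5198, 0.072, 0.232]
orientation: [-0.0, 1.0, -0.0, 0.004]
ft_force: [-0.7, 0.5, 0.4]
finger_gap: 0.0203
time_s: 21.05
ee_pos: [0.5166, -0.129, 0.2272]
orientation: [-0.0, 1.0, -0.001, -0.001]
ft_force: [-0.4, 0.6, 0.4]
finger_gap: 0.0005
21.15 [ 0.5166 -0.127   0.2274] [-0.4 -0.5 -0.5] gap 0.0001473889621126159
[[1.0, -0.0, -0.001], [-0.0, -1.0, 0.001], [-0.001, -0.001, -1.0]] [-3.210e-01  2.510e-01  1.599e+00  1.000e-03  1.293e+00  1.249e+00]
yellow ('top',) [0.5168 0.034 ] 0.31
pink ('top',) [0.5172 0.0332] 0.29
green ('top',) [0.5149 0.0349] 0.46
green ('side',) [0.5135 0.0379] 4.39
```

View pics/t4.png

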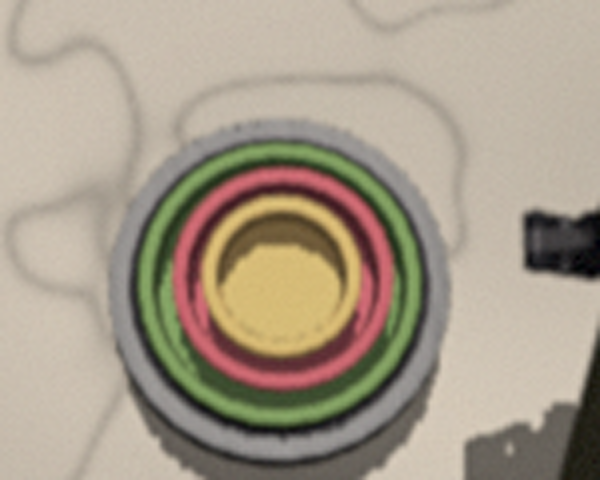

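All three bowls are nested concentrically and flat: yellow centre (.517,.034), pink (.517,.033), green (.515,.035). Next I'll push with closed fingers. The small bowl's floor is at z = 0.096 and the target is 0.066.

```bash
python3 -m inch '[[0,-0.06,0,0,0,0],[0,-0.12,0,0,0,0],[0,-0.162,0,0,0,0],[0,-0.162,0,0,0,0],[0,-0.162,0,0,0,0],[0,-0.162,0.04,0,0,0],[0,-0.162,0.08,0,0,0],[0,-0.162,0.115,0,0,0],[0,-0.162,0.122,0,0,0],[0,-0.162,0.122,0,0,0]]' 255 80; python3 -m inch '[[0,0,0.002,0,0,0],[0,0,0.004,0,0,0],[0,0,0.006,0,0,0],[0,0,0.007,0,0,0],[0,0,0.007,0,0,0]]'; python3 -m inch '[[0,0,0.002,0,0,0],[0,0,0.004,0,0,0],[0,0,0.006,0,0,0],[0,0,0.006,0,0,0],[0,0,0.006,0,0,0]]'
```

```text
time_s: 22.4
ee_pos: [0.5173, 0.0332, 0.106]
orientation: [0.0, 1.0, -0.001, -0.0]
ft_force: [1.1, -0.0, -0.2]
finger_gap: 0.0
time_s: 23.02
ee_pos: [0.517, 0.0338, 0.0988]
orientation: [0.0, 1.0, -0.0, -0.0]
ft_force: [-0.2, -0.1, -1.5]
finger_gap: 0.0002
time_s: 23.65
ee_pos: [0.5172, 0.0338, 0.093]
orientation: [-0.0, 1.0, -0.0, 0.0]
ft_force: [-1.4, 1.3, 4.8]
finger_gap: -0.0003
```

```bash
python3 -m inch '[[0,0,0.003,0,0,0],[0,0,0.006,0,0,0],[0,0,0.009,0,0,0],[0,0,0.012,0,0,0],[0,0,0.015,0,0,0],[0,0,0.018,0,0,0],[0,0,0.021,0,0,0],[0,0,0.024,0,0,0],[0,0,0.026,0,0,0],[0,0,0.026,0,0,0]]'; python3 -m inch '[[0,0,0,0,0,0],[0,0,0,0,0,0]]'; python3 - <<'E'
from h import *
shot('side','s6.png',(250,180,160,120),5)
pose()
for _ in range(3): shot('side','x.png')
pose()
E
```

```text
time_s: 24.9
ee_pos: [0.5172, 0.0338, 0.0677]
orientation: [0.0, 1.0, -0.0, 0.0]
ft_force: [-2.1, 0.3, 11.9]
finger_gap: -0.0
time_s: 25.15
ee_pos: [0.5172, 0.0338, 0.0678]
orientation: [-0.0, 1.0, -0.0, 0.0]
ft_force: [-3.3, 0.8, 11.4]
finger_gap: 0.0003
25.2 [0.5172 0.0338 0.0678] [-2.2 -0.2 12.7] gap 0.00031890367396856644
[[1.0, -0.0, 0.001], [-0.0, -1.0, -0.0], [0.001, 0.0, -1.0]] [-0.016  0.412  1.833  0.     0.895  1.555]
25.35 [0.5172 0.0338 0.0678] [-2.6 -0.1 11.5] gap 0.00015230477213322847
[[1.0, -0.0, 0.001], [-0.0, -1.0, -0.0], [0.001, 0.0, -1.0]] [-0.016  0.412  1.833  0.     0.895  1.555]
```

View pics/s6.png

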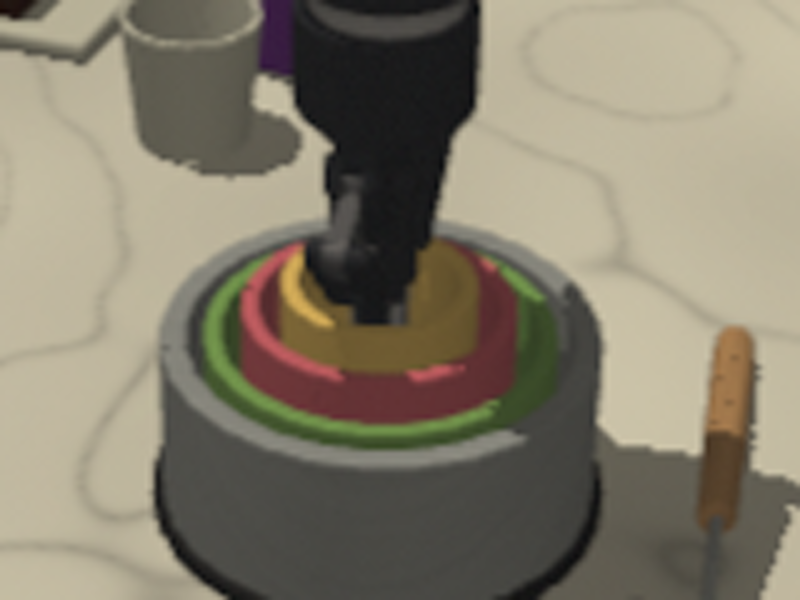

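```bash
python3 -m inch '[[0,0,0.001,0,0,0],[0,0,0.0018,0,0,0],[0,0,0.0018,0,0,0],[0,0,0.0018,0,0,0]]'; python3 - <<'E'
from h import *
pose()
shot('side','x.png');im=cv2.imread('raw_side.png');x0,y0,w,h,k=270,215,110,66,7
im=cv2.resize(im[y0:y0+h,x0:x0+w],None,fx=k,fy=k,interpolation=cv2.INTER_CUBIC)
a=np.linspace(0,2*np.pi,200)
def ell(x,y,r,z,c):
    p=np.array([(proj('side',(x+r*np.cos(t),y+r*np.sin(t),z))-[x0,y0]+.5)*k for t in a],np.int32);cv2.polylines(im,[p],True,c,1)
ell(.515,.035,.076,.085,(0,0,255));ell(.513,.034,.083,.085,(255,0,0))
cv2.imwrite('pics/s7.png',im)
E
```

```text
time_s: 25.85
ee_pos: [0.5172, 0.0338, 0.0661]
orientation: [0.0, 1.0, -0.0, 0.0]
ft_force: [-2.3, 0.3, 11.6]
finger_gap: 0.0
25.85 [0.5172 0.0338 0.0661] [-2.3  0.3 11.6] gap 1.68723253414017e-05
[[1.0, -0.0, 0.001], [-0.0, -1.0, -0.0], [0.001, 0.0, -1.0]] [-0.016  0.415  1.835  0.     0.891  1.555]
```

View pics/s7.png

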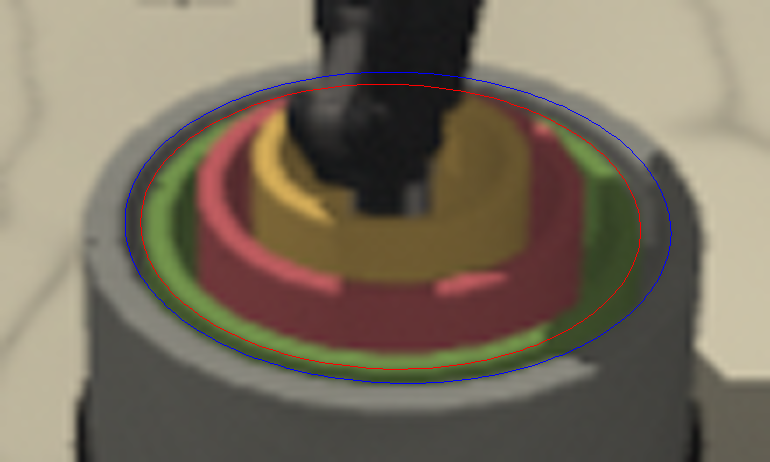

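The overlay shows the green rim lying on the projected circle for z = 0.085 to within about a pixel, the fingers touching only the yellow bowl, and the TCP at 0.0661 (29.9 mm down). I'm handing in.

```bash
python3 -c "
from plant import robot,state
print(robot.hand_in());s=state();print(s['time_s'],s['ee_pos'],s['ft_force'])"
```

```text
the job is handed in; nothing more can be done
None
the job is handed in; nothing more can be done
```

The job is handed in, after about 26 s of the 61 s allowed. The pink medium bowl is set flat in the green one and the yellow small bowl flat in the pink one. The closed fingers are holding the stack down inside the yellow bowl.

**Last checks:**
- **Depth:** the tool tip is at z = 0.0661 m, which is 29.9 mm down. The large bowl's rim lies on the projected collar-top circle to within about a pixel.
- **Push force:** about 11.6 N, slightly below the nominal 13 N. The rise with depth matches the 300 N/m spring. There was also about 2.5 N sideways, probably friction.
- **Nesting:** from the top picture before the push, the three bowl centres agree to within 3 mm.
- **Disagreement:** the side-camera fits of the partly hidden nested bowls were poor (about 3–4 px), so I relied on the top view and the contact heights.
- **Not checked:** I took no last picture of the whole counter. No move went near the other objects.

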